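# Hang the dipper in the notch of the bin's rest

### The arm

A 7-joint arm with a two-finger parallel gripper is mounted at the origin on a cart in front of the work surface, level with it; the furniture and walls round the work are solid. World frame = base frame: x ahead of the robot, y to its left, z up, the work surface at z = 0. Lengths are in m, angles in rad, forces in N, time in s.
With the tool pointing down it reaches from about 0.35 to 0.9 m from the base axis. Payload 19.9 kg.
Tool frame: the origin (TCP) lies between the finger pads; the fingertips stand 11 mm ahead of it and the grasp point (between the pads) lies 8 mm behind it (ctrl.tip_reach is the distance from the TCP to the fingertips, in m); z points along the fingers, y is the line along which they close (so a half turn about z gives the same grasp; the last joint's range is limited). The gripper opens to 94 mm and grips with 3 to 60 N. Pads are 16 mm wide; open, the fingers measure 119 mm over their backs; the gripper's body (75 mm by 177 mm) begins 78 mm behind the grasp point.
Start: joints at [1.276, 0.417, -0.01, 1.614, 0.005, 1.111, -0.053], TCP at [0.157, -0.605, 0.216] pointing down, gripper open.
Joint ranges: [-2.81, 2.81], [-0.39, 2.02], [-1.27, 1.25], [0.06, 2.57], [-1.19, 4.33], [0.19, 2], [-2.82, 2.82]. Speed limits (rad/s): [1.89, 1.89, 2.39, 2.39, 3.01, 3.01, 3.01].

### API

Orientations are given as a rotation vector (axis times angle).
In Python, from cell import ctrl gives the robot as it stands. The module is installed in compiled form; this text tells all that it offers.
- The arm moves only by the tool step_arm, never from a script. Its argument "deltas" is a list of rows, each a list of 7 numbers: the turn, a rotation vector about the tool's x, y, z in a scale on which 1.0 is 360 degrees, then the shift along the tool's x, y, z in normalised numbers (1 is 0.3 m), then the opening, from 0 (shut) to 1 (fully open). A call has 1 to 5 rows; each row is the pose to reach, as a shift and turn from the pose commanded when the call began, along the tool's axes at that moment; what a row does not reach only later rows make up. A row lasts 1/10 s, in which the tool goes at most 50 mm and 8.59 degrees, less where a joint would pass 70% of its speed; a pose out of reach is approached as far as the arm can. No shift or turn number may pass 1 either way. A call with a gripper value outside its range is refused whole. The fingers move at their own pace and stop on an object; "squeeze" is the grip in N (left out, the last holds). Time passes only in rows, so rows that repeat a pose let the fingers close. It gives the time, the measured TCP pose, the force, the opening and the grip force at its end, in the units of the state.
- ctrl.observe(): the state, without advancing time (a new reading comes with each control period).
- ctrl.read_camera(name): name is "side" or "top" or "wrist"; returns a dict with "color" (480x640x3 uint8, red, green, blue), "range_z" (480x640 float32, m along the optical axis (not along the pixel's ray), 0 where there is no reading), "mtx" (3x3 intrinsics, pixels), "xyz" and "orientation" of the camera in the world. Camera axes: x right, y down, z forward; pixel columns grow to the right and rows downward; lengths in m; the calibration is good to about 2 mm. A picture is of the moment at which its call begins.
- ctrl.job_done(): hands the job in; it is judged then, once.
The state is a dict: "time_s": time; "q": joint angles; "qd": joint speeds; "effort": joint torques, N m; "tcp_pos": TCP position; "ee_rot": TCP orientation; "ft_force": force on the tool from outside, world axes, zero at the start; "moment": the same for the moment, N m; "opening": finger opening in m; "grasp_force": force on a finger pad.
Only numpy, scipy, OpenCV 4.12 (cv2) and the standard library are available. Lean on these libraries where they do the work, as an engineer would, in place of code of your own. Each camera call takes 0.05 s, during which the arm holds its last target. There are 200 camera calls.

### The job

Pick up the steel dipper by its upright handle and hang it inside the open white bin, its own hook over the bin's front wall (the long wall that carries the dark steel rest rail). Ride the hook lightly along the top of the rail until it drops all the way into the rail's notch, then let go and leave the dipper hanging there. Do not force the hook or let it fall, and leave the other things on the counter alone.

Things in the scene. Friction and masses are not known exactly. Their poses are not given: they have to be found in the camera images.
- dipper: Steel dipper, loose, about 0.16 kg, standing upright on its flat-bottomed open cup (56 mm across, 45 mm high). Origin: centre of the cup's underside; z up, x level, from the handle to the cup's middle. Handle: upright flat bar at x = -31.5 mm, 8 mm thick in x, 16 mm wide in y, top 150 mm above the origin. The hook is on the handle's -x side.
- hook: The dipper's hook, rigid with it, same frame and origin. A strip 15 mm wide in y: a level bridge runs from the handle to -x (underside 90, top 96 mm above the origin), then a lip turns down to 64 mm. The gap between handle and lip is 16 mm, x = -51.5 to -35.5 mm; the lip's end flares out to about x = -59 mm. More than 40 N on the hook would bend it.
- hook_seat (a point): Middle of the underside of the hook's bridge, where it bears on the rail: in the dipper's frame x -43.5, y 0, z 90 mm.
- hook_tip (a point): Lower end of the hook's lip: in the dipper's frame x -55, y 0, z 65 mm.
- grip (a point): Where to pinch the handle: on its axis above the hook, 126 mm above the dipper's origin (24 mm below the handle's top, 30 mm above the hook's bridge top). Pinch the 8 mm thickness (along x) or the 16 mm width (along y).
- bin: Open white plastic bin, fixed, outside 150 mm (x) by 220 mm (y) by 120 mm high, walls and floor 5 mm. Origin: centre of its underside; z up. The front wall faces the robot, spans x = -75 to -70 mm, and carries a fixed dark steel rest rail that straddles it: a bar 140 mm long in y, 11 mm thick (x = -78 to -67 mm), from 95 mm to 140 mm above the counter.
- front_mid (a point): Middle of the bin's front wall at the height of the rail's flat top: in the bin's frame x -72.5, y 0, z 140 mm (20 mm above the bare rim). NOT the notch. The rail, with its notch at its own middle, is set anywhere from y = -28 to +28 mm in the bin's frame; this is not measured: see it or feel it. The rail is under the hook while hook_seat is within 32 mm of y = 0.
- rail_low (a point): In the bin's frame x -72.5, y 0, z 130 mm: the height of the notch's floor (NOT its place along the wall). The notch is square, 19 mm wide in y, 10 mm deep, open upwards and through the rail's thickness. A hook held down with a light 2 to 6 N rides along the rail's rigid top and can sink only at the notch; there the bridge has 2 mm to spare on each side.
- scoop: Bystander: small steel dosing scoop with a level handle and no hook, 44 x 120 x 30 mm; origin under its middle.
- jug: Bystander: steel milk jug, 78 x 113 x 92 mm; origin under its middle.
- lids: Bystander: black stack of sip lids, 88 mm across, 44 mm high; origin under its middle.
- cake_box: Bystander: small white folded box, 115 x 85 x 52 mm; origin under its middle.
Not all that is in view belongs to the job. What is shaped like the dipper but blue is not meant.

How it is judged:
On the way, in this order (a step that is already met when the one before it is completed fails the run):
1. the dipper is lifted clear of the counter (height (world z) of dipper above 0.04 m), for 0.2 s.
2. the hook is over the front wall of the bin: lip outside, cup inside (x of hook_tip in the frame of bin between -0.1 and -0.077 m and x of dipper in the frame of bin between -0.06 and 0.02 m and y of hook_seat in the frame of bin between -0.07 and 0.07 m and height (world z) of hook_tip between 0.09 and 0.137 m), for 0.1 s.
At the end, for the whole second after the job is handed in: The dipper hangs at rest, released, inside the bin, upright within 0.3 rad, lip outside the front wall and cup inside, the hook's bridge sunk in the rail's notch (its underside 125 to 134.5 mm above the counter; on the rail's top it would be 140 mm, on the bare rim 120 mm) (x of hook_seat in the frame of bin between -0.081 and -0.064 m and y of hook_seat in the frame of bin between -0.04 and 0.04 m and height (world z) of hook_seat between 0.125 and 0.1345 m and x of hook_tip in the frame of bin below -0.077 m and angle between dipper's own z axis and vertical below 0.3 rad and x of dipper in the frame of bin above -0.06 m and linear speed of dipper below 0.02 m/s and contact force between dipper and the fingers below 0.1 N); the robot touches nothing.
It fails at once if the hook is pressed or shoved with more than 40 N (contact force between hook and anything else above 40 N).
It fails at once if the dipper is let fall (linear speed of dipper above 0.4 m/s and contact force between dipper and the fingers below 0.1 N).
It fails at once if a bystander is pushed more than 25 mm or tipped (distance of any of scoop, jug, lids, cake_box from where it was at the start of the episode above 0.025 m or angle between any of scoop, jug, lids, cake_box's own z axis and vertical above 0.4 rad).
It also fails if it takes over 64 s, if anything falls off the work surface, if the arm or the gripper's body presses on something with over 40 N, if the wrist force passes 120 N, or if a joint passes its speed limit or range.

## Working session

There is one attempt and no reset: what is moved stays moved. The work goes in short steps, Python scripts to look and compute and a tool call to move; the robot and the scene stay as the last step left them, time stands still between calls to the robot, and variables do not carry over. Pictures are saved under pics/ and viewed, at most 10 in all, crops included, and the job is handed in when it is done.

Besides the shell and the picture viewer there is one more tool, called after "Emit:" by a JSON object that holds its "name" and its "arguments". step_arm: Moves the arm, as the interface text tells. Its arguments: {"type":"object","properties":{"deltas":{"type":"array"},"squeeze":{"type":"number"}},"required":["deltas"]}

```bash
mkdir -p pics
python3 - <<'E'
from cell import ctrl
import cv2,numpy as np
s=ctrl.observe();print({k:np.round(v,3).tolist() for k,v in s.items()})
for n in("side","top"):
    c=ctrl.read_camera(n);np.savez(f"{n}0.npz",**c)
    cv2.imwrite(f"pics/{n}0.png",c["color"][:,:,::-1]);print(n,c["xyz"],c["orientation"],c["mtx"].tolist())
E
```

```text
{'time_s': 0.0, 'q': [1.275, 0.418, -0.01, 1.614, 0.005, 1.111, -0.053], 'qd': [0.0, 0.0, 0.001, 0.002, -0.0, -0.001, -0.001], 'effort': [0.0, -85.127, 0.639, -42.598, -0.049, 0.019, 0.0], 'tcp_pos': [0.157, -0.605, 0.216], 'ee_rot': [-3.115, -0.397, 0.0], 'ft_force': [-0.319, -0.441, -0.884], 'moment': [0.0, -0.009, -0.033], 'grasp_force': 0.0, 'opening': 0.094}
side [ 0.71311745 -0.78845129  1.17046003] [-2.45538624 -0.24892826  0.07882987] [[603.2415843248077, 0.0, 320.36289224842443], [0.0, 603.2415843248077, 231.93468503496464], [0.0, 0.0, 1.0]]
top [0.35917439 0.03545102 1.58788369] [-2.18572779  2.13998718 -0.15861639] [[572.0242426326096, 0.0, 322.2876582348557], [0.0, 572.0242426326096, 242.49777395981337], [0.0, 0.0, 1.0]]
```

View pics/side0.png

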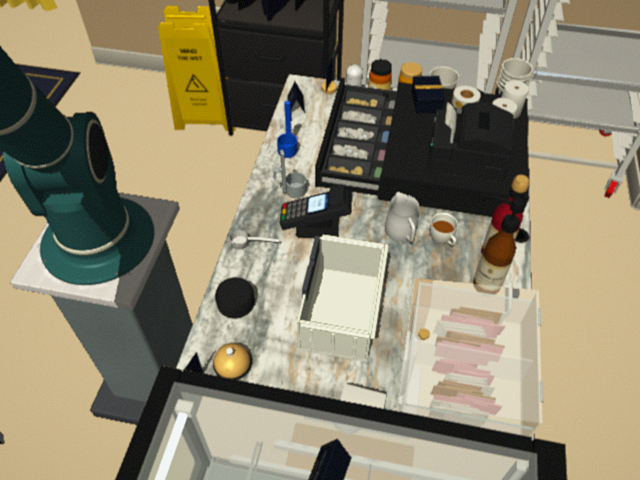

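View pics/top0.png

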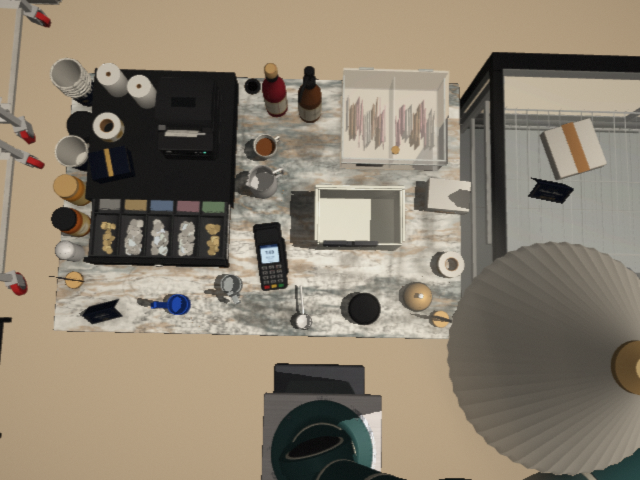

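The side view shows the dipper's cup at (296,184) with its handle at (283,168), the blue decoy at (288,140) and the bin at (345,290), whose dark rail runs near (308,265). In the top view the dipper's cup is at (230,286), with the handle towards (210,292), and the bin is at (360,216).

```bash
cat > h.py <<'E'
import numpy as np,cv2
from scipy.spatial.transform import Rotation as R
def cloud(c):
    v,u=np.mgrid[:480,:640]; z=c["range_z"].astype(float); K=c["mtx"]
    p=np.stack([(u-K[0,2])/K[0,0]*z,(v-K[1,2])/K[1,1]*z,z],-1)
    P=p@R.from_rotvec(c["orientation"]).as_matrix().T+c["xyz"]; P[z==0]=np.nan
    return P
E
python3 - <<'E'
from h import *
for n in("side","top"):
    c=dict(np.load(n+"0.npz"));P=cloud(c);col=c["color"].astype(int)
    def box(u0,u1,v0,v1): return P[v0:v1,u0:u1].reshape(-1,3),col[v0:v1,u0:u1].reshape(-1,3)
    d,dc=box(*((270,312,145,205) if n=="side" else (200,245,270,305)))
    for lo,hi in((.03,.055),(.055,.088),(.088,.1),(.1,.16)):
        m=(d[:,2]>lo)&(d[:,2]<hi)
        print(n,"dip",lo,m.sum(),d[m].mean(0).round(4),d[m].min(0).round(3),d[m].max(0).round(3))
        if lo>.08:print(d[m].round(3).tolist()[:25])
    b,bc=box(*((290,395,230,360) if n=="side" else (300,415,175,255)))
    m=(b[:,2]>.11)&(b[:,2]<.128);q=b[m][:,:2].astype(np.float32);print("rim",m.sum(),cv2.minAreaRect(q),cv2.boxPoints(cv2.minAreaRect(q)).round(3).tolist())
    m=(b[:,2]>.132)&(b[:,2]<.15);q=b[m][:,:2].astype(np.float32);print("rail",m.sum(),cv2.boxPoints(cv2.minAreaRect(q)).round(3).tolist(),b[m].mean(0))
    print("table",np.nanmedian(box(*((240,265,270,290) if n=="side" else (340,380,270,285)))[0],0))
    cr=c["color"][220:370,285:400] if n=="side" else c["color"][175:305,195:415]
    cv2.imwrite(f"pics/{n}crop.png",cv2.resize(cr[:,:,::-1],None,fx=3.6,fy=3.6,interpolation=2))
E
```

```text
side dip 0.03 311 [0.43   0.2735 0.0398] [0.367 0.157 0.03 ] [0.471 0.392 0.055]
side dip 0.055 216 [0.4631 0.1809 0.0701] [0.389 0.147 0.055] [0.508 0.243 0.088]
side dip 0.088 58 [0.4051 0.234  0.0944] [0.391 0.223 0.088] [0.42  0.248 0.1  ]
[[0.41, 0.245, 0.097], [0.4, 0.244, 0.093], [0.403, 0.244, 0.094], [0.404, 0.248, 0.09], [0.408, 0.242, 0.096], [0.411, 0.241, 0.098], [0.392, 0.237, 0.095], [0.394, 0.238, 0.094], [0.395, 0.241, 0.092], [0.399, 0.236, 0.097], [0.4, 0.241, 0.092], [0.404, 0.237, 0.097], [0.408, 0.235, 0.1], [0.408, 0.241, 0.094], [0.412, 0.239, 0.097], [0.391, 0.238, 0.09], [0.395, 0.234, 0.094], [0.397, 0.234, 0.095], [0.4, 0.235, 0.094], [0.402, 0.236, 0.094], [0.405, 0.236, 0.095], [0.407, 0.235, 0.096], [0.409, 0.237, 0.095], [0.413, 0.233, 0.1], [0.416, 0.233, 0.1]]
side dip 0.1 73 [0.4167 0.237  0.1302] [0.407 0.23  0.101] [0.422 0.25  0.152]
[[0.415, 0.247, 0.151], [0.408, 0.25, 0.143], [0.412, 0.248, 0.147], [0.415, 0.246, 0.148], [0.411, 0.239, 0.151], [0.413, 0.242, 0.149], [0.415, 0.243, 0.148], [0.418, 0.242, 0.15], [0.411, 0.242, 0.145], [0.414, 0.
[... 2237 characters left out ...]
128], [0.415, 0.233, 0.11], [0.411, 0.247, 0.152], [0.411, 0.245, 0.148], [0.411, 0.242, 0.156], [0.411, 0.24, 0.152], [0.411, 0.238, 0.148]]
rim 1124 ((0.6245889067649841, -0.08534649014472961), (0.16242696344852448, 0.23452787101268768), 1.1912347078323364) [[0.5410000085830688, 0.029999999329447746], [0.5460000038146973, -0.20399999618530273], [0.7080000042915344, -0.20100000500679016], [0.703000009059906, 0.03400000184774399]]
rail 210 [[0.5429999828338623, -0.1289999932050705], [0.5550000071525574, -0.1289999932050705], [0.5550000071525574, 0.009999999776482582], [0.5429999828338623, 0.009999999776482582]] [ 0.54903077 -0.05727303  0.1392179 ]
table [ 0.4708803  -0.09595536 -0.00055158]
```

View pics/topcrop.png

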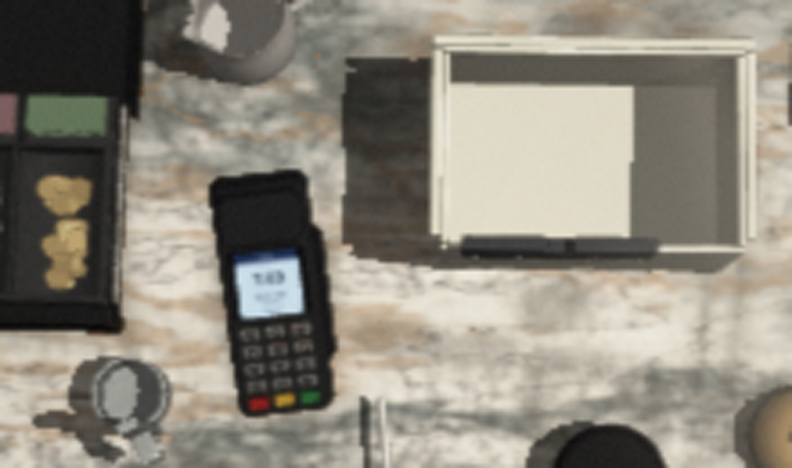

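View pics/sidecrop.png

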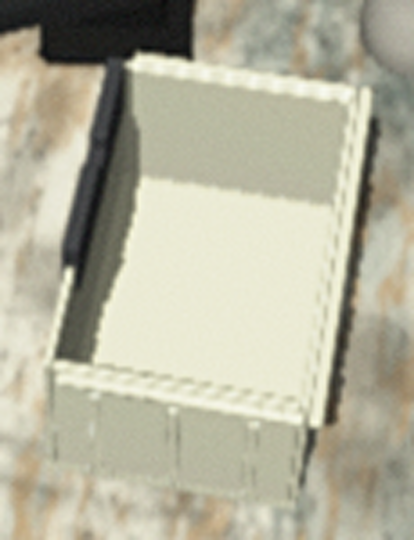

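The close crops show the rail notch at about (570,243) in the top crop and about (96,155) in the side crop. The dipper's hook points down-left, away from its cup. Next I'll fit the poses.

```bash
cat >> h.py <<'E'
from scipy.optimize import least_squares
def fitdip(Q,p0):
    Q=Q[(Q[:,2]>.012)&(Q[:,2]<.16)]
    def sdrect(q,x0,x1,w,z0,z1):
        c=np.array([(x0+x1)/2,0,(z0+z1)/2]);h=np.array([(x1-x0)/2,w/2,(z1-z0)/2])
        d=np.abs(q-c)-h
        return np.linalg.norm(np.maximum(d,0),axis=1)+np.minimum(d.max(1),0)
    def f(p):
        c,s=np.cos(p[2]),np.sin(p[2]); d=Q[:,:2]-p[:2]
        q=np.c_[c*d[:,0]+s*d[:,1],-s*d[:,0]+c*d[:,1],Q[:,2]]
        r=np.hypot(q[:,0],q[:,1]); cup=np.hypot(r-27.5e-3,np.maximum(q[:,2]-.045,0))
        floor=np.hypot(np.maximum(r-.028,0),np.maximum(q[:,2]-.006,0))
        D=np.abs(np.c_[cup,floor,sdrect(q,-.0355,-.0275,.016,.01,.15),sdrect(q,-.0515,-.0355,.015,.09,.096),sdrect(q,-.0555,-.0515,.015,.064,.096)])
        return D.min(1)
    s=least_squares(f,p0,loss="cauchy",f_scale=.002,x_scale=[.01,.01,.2]); return s.x,f(s.x)
def near(P,x,y,r=.075):
    Q=P.reshape(-1,3); Q=Q[~np.isnan(Q[:,0])]; return Q[np.hypot(Q[:,0]-x,Q[:,1]-y)<r]
E
python3 - <<'E'
from h import *
A=[]
for n in("side","top"):
    c=dict(np.load(n+"0.npz"));P=cloud(c)
    Q=near(P,.435,.248);A.append(Q)
    x,r=fitdip(Q,[.443,.253,.43]);print(n,x.round(4),np.degrees(x[2]),np.median(r),len(r))
    B=P.reshape(-1,3);B=B[~np.isnan(B[:,0])]
    m=(B[:,0]>.53)&(B[:,0]<.57)&(B[:,1]>-.15)&(B[:,1]<.03)&(B[:,2]>.11)&(B[:,2]<.155);B=B[m]
    for y in np.arange(-.14,.022,.004):
        k=B[abs(B[:,1]-y)<.002]
        if len(k):print(f"{y:.3f} n{len(k)} zmax{np.percentile(k[:,2],90):.4f} x{np.median(k[k[:,2]>np.percentile(k[:,2],50)][:,0]):.4f}",end=" | ")
    print()
    if n=="top":
        q=P[250:460,470:640].reshape(-1,3);print("shade z",np.nanpercentile(q[:,2],[1,20,50,90]),np.nanmin(q[q[:,2]>.8],0),np.nanmax(q[q[:,2]>.8],0))
x,r=fitdip(np.vstack(A),[.443,.253,.43]);print(x.round(4),np.degrees(x[2]))
c,s=np.cos(x[2]),np.sin(x[2]);print("handle",x[:2]-.0315*np.array([c,s]))
E
```

```text
side [0.4438 0.2551 0.4443] 25.453705753832363 0.0017488356202120074 773
-0.140 n5 zmax0.1195 x0.5530 | -0.136 n4 zmax0.1206 x0.5514 | -0.132 n11 zmax0.1391 x0.5525 | -0.128 n38 zmax0.1392 x0.5521 | -0.124 n15 zmax0.1408 x0.5505 | -0.120 n6 zmax0.1412 x0.5544 | -0.116 n14 zmax0.1411 x0.5513 | -0.112 n11 zmax0.1406 x0.5546 | -0.108 n9 zmax0.1395 x0.5506 | -0.104 n18 zmax0.1423 x0.5532 | -0.100 n9 zmax0.1425 x0.5521 | -0.096 n12 zmax0.1424 x0.5523 | -0.092 n12 zmax0.1398 x0.5510 | -0.088 n11 zmax0.1421 x0.5494 | -0.084 n14 zmax0.1400 x0.5527 | -0.080 n9 zmax0.1413 x0.5517 | -0.076 n6 zmax0.1409 x0.5515 | -0.072 n17 zmax0.1408 x0.5501 | -0.068 n4 zmax0.1379 x0.5525 | -0.064 n3 zmax0.1322 x0.5460 | -0.060 n11 zmax0.1319 x0.5501 | -0.056 n9 zmax0.1320 x0.5512 | -0.052 n18 zmax0.1384 x0.5482 | -0.048 n14 zmax0.1414 x0.5538 | -0.044 n8 zmax0.1411 x0.5494 | -0.040 n12 zmax0.1415 x0.5500 | -0.036 n10 zmax0.1410 x0.5491 | -0.032 n11 zmax0.1415 x0.5504 | -0.028 n14 zmax0.1406 x0.5520 | -0.024 n6 zmax0.1406 x0.5532 | -0.020 n10 zmax0.1433 x0.5501 | -0.016 n14 zmax0.1402 x0.5517 | -0.012 n7 zmax0
[... 1138 characters left out ...]
 | -0.032 n9 zmax0.1431 x0.5450 | -0.028 n7 zmax0.1406 x0.5467 | -0.024 n9 zmax0.1453 x0.5472 | -0.020 n11 zmax0.1402 x0.5492 | -0.016 n7 zmax0.1440 x0.5483 | -0.012 n12 zmax0.1428 x0.5485 | -0.008 n7 zmax0.1398 x0.5515 | -0.004 n11 zmax0.1404 x0.5512 | 0.000 n7 zmax0.1418 x0.5484 | 0.004 n11 zmax0.1409 x0.5483 | 0.008 n10 zmax0.1420 x0.5487 | 0.012 n3 zmax0.1196 x0.5481 | 0.016 n6 zmax0.1234 x0.5504 | 0.020 n10 zmax0.1225 x0.5584 | 
shade z [-0.81520887  0.94080466  0.97964869  1.04617009] [ 0.20119291 -0.3498976   0.9029371 ] [ 0.4454819  -0.14331374  1.08630673]
[0.4432 0.2548 0.4443] 25.45804139591202
handle [0.41477725 0.241236  ]
  return _methods._mean(a, axis=axis, dtype=dtype,
  ret = ret.dtype.type(ret / rcount)
```

```bash
cat >> h.py <<'E'
def delta(pos,rv,x,y,z,yaw):
    """tool step to TCP x,y,z pointing down, tool y at yaw deg"""
    R0=R.from_rotvec(rv); a=np.radians(yaw); ty=np.array([np.cos(a),np.sin(a),0]); tz=np.array([0,0,-1.])
    R1=R.from_matrix(np.c_[np.cross(ty,tz),ty,tz])
    d=R0.inv().apply(np.array([x,y,z])-pos); w=(R0.inv()*R1).as_rotvec(degrees=True)
    print(w.round(2).tolist(),d.round(4).tolist())
    return R1
E
python3 - <<'E'
from h import *
from cell import ctrl
s=ctrl.observe()
R1=delta(s["tcp_pos"],s["ee_rot"],.46,-.15,.27,-18)
delta([.46,-.15,.27],R1.as_rotvec(),.4148,.2412,.27,25.4)
E
```

```text
[-0.06, -0.03, -57.46] [0.4076, -0.364, -0.0537]
[0.0, 0.0, -43.4] [0.3581, -0.1639, -0.0]
```

Units first: shifts go in shares of 0.3 m and turns go in shares of 360 degrees. So 0.18 m is 0.6, -0.03 m is -0.1.

Emit:
{"name": "step_arm", "arguments": {"deltas": [[0, 0, 0, 0.12, -0.1067, -0.02, 1], [0, 0, 0, 0.2433, -0.2167, -0.04, 1], [0, 0, 0, 0.3633, -0.3233, -0.06, 1], [0, 0, 0, 0.4833, -0.4333, -0.08, 1], [0, 0, 0, 0.6, -0.5333, -0.1, 1]]}}

```text
time_s: 0.6
tcp_pos: [0.2916, -0.4028, 0.2465]
ee_rot: [-3.116, -0.398, 0.001]
ft_force: [1.1, -0.9, 0.8]
opening: 0.0938
grasp_force: 0.0
```

Converted, 0.18 m is 0.6, -0.16 m is -0.5333, -40 degrees is -0.1111.

Emit:
{"name": "step_arm", "arguments": {"deltas": [[0, 0, -0.0222, 0.12, -0.1067, -0.02, 1], [0, 0, -0.0444, 0.2433, -0.2167, -0.04, 1], [0, 0, -0.0667, 0.3633, -0.3233, -0.06, 1], [0, 0, -0.0889, 0.4833, -0.4333, -0.08, 1], [0, 0, -0.1111, 0.6, -0.5333, -0.1, 1]]}}

```text
time_s: 1.1
tcp_pos: [0.4256, -0.2028, 0.2767]
ee_rot: [2.788, 1.448, -0.0]
ft_force: [0.1, -1.2, -0.1]
opening: 0.0941
grasp_force: 0.0
```

Run:
```python
from h import *
from cell import ctrl
s=ctrl.observe()
delta(s["tcp_pos"],s["ee_rot"],.4148,.2412,.27,25.4)
```

```text
[-0.0, 0.01, -60.51] [0.3569, -0.2642, 0.0067]
```

Converted, 0.177 m is 0.59, 0.142 m is 0.4733.

Emit:
{"name": "step_arm", "arguments": {"deltas": [[0, 0, 0, 0.1167, -0.0867, 0, 1], [0, 0, 0, 0.2333, -0.1733, 0, 1], [0, 0, 0, 0.3533, -0.26, 0, 1], [0, 0, 0, 0.4733, -0.35, 0, 1], [0, 0, 0, 0.59, -0.4367, 0, 1]]}}

```text
time_s: 1.6
tcp_pos: [0.4205, 0.0172, 0.2765]
ee_rot: [2.792, 1.44, -0.0]
ft_force: [0.9, -0.1, -0.1]
opening: 0.0939
grasp_force: 0.0
```

Converted, 0.177 m is 0.59, 0.142 m is 0.4733, -40 degrees is -0.1111.

Emit:
{"name": "step_arm", "arguments": {"deltas": [[0, 0, -0.0222, 0.1167, -0.0867, 0, 1], [0, 0, -0.0444, 0.2333, -0.1733, 0, 1], [0, 0, -0.0667, 0.3533, -0.26, 0, 1], [0, 0, -0.0889, 0.4733, -0.35, 0, 1], [0, 0, -0.1111, 0.59, -0.4367, 0, 1]]}}

```text
time_s: 2.1
tcp_pos: [0.4165, 0.2372, 0.2766]
ee_rot: [2.125, 2.313, 0.0]
ft_force: [0.7, -1.1, 0.2]
opening: 0.0939
grasp_force: 0.0
```

Converted, -20.5 degrees is -0.0569.

Emit:
{"name": "step_arm", "arguments": {"deltas": [[0, 0, -0.0194, 0, 0, 0, 1], [0, 0, -0.0389, 0, 0, 0, 1], [0, 0, -0.0569, 0, 0, 0, 1], [0, 0, -0.0569, 0, 0, 0, 1]]}}

```text
time_s: 2.5
tcp_pos: [0.4169, 0.2354, 0.2762]
ee_rot: [-1.684, -2.652, 0.001]
ft_force: [-0.3, 0.2, -0.8]
opening: 0.094
grasp_force: 0.0
```

Run:
```python
from h import *
from cell import ctrl
A=[]
for n in("wrist","side"):
    c=ctrl.read_camera(n);P=cloud(c)
    Q=near(P,.435,.248)
    if n=="side": Q=Q[0:0]
    A.append(Q)
    if len(Q)>50:
        x,r=fitdip(Q,[.443,.253,.43]);print(n,x.round(4),np.degrees(x[2]),np.median(r),len(r),"handle",x[:2]-.0315*np.array([np.cos(x[2]),np.sin(x[2])]))
        t=Q[(Q[:,2]>.13)];print(len(t),t.mean(0),t.min(0),t.max(0))
    if n=="wrist":cv2.imwrite("pics/w1.png",c["color"][:,:,::-1])
s=ctrl.observe();print(s["tcp_pos"],s["ee_rot"],s["q"].round(2) if hasattr(s["q"],"round") else s["q"])
delta(s["tcp_pos"],s["ee_rot"],.4148,.2412,.118,25.4)
```

```text
wrist [0.4404 0.257  0.5225] 29.93582849635852 0.0021979951469172226 2901 handle [0.41307597 0.24124282]
64304 [0.41668701 0.25668313 0.3715341 ] [0.36013698 0.20296624 0.13078907] [0.47035548 0.29676682 0.39961768]
[0.41695026 0.23537437 0.27635775] [-1.69179732e+00 -2.64684167e+00  2.65446177e-04] [ 0.25  0.17 -0.91  1.87  0.15  1.17 -0.28]
[-0.02, -0.01, -0.57] [0.0062, 0.0005, 0.1584]
```

View pics/w1.png

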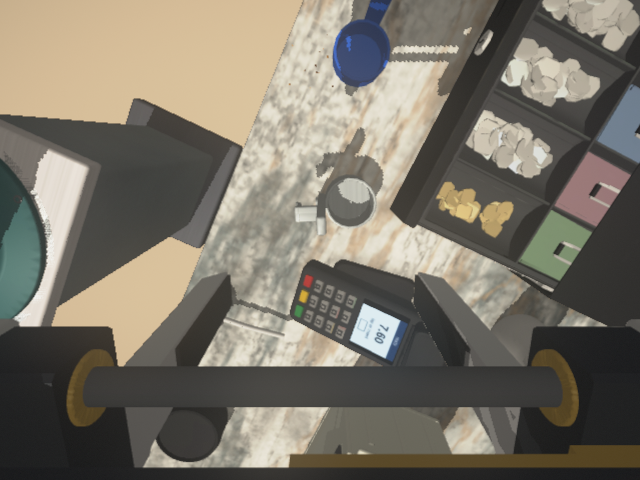

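The wrist view shows the dipper's cup at (350,200), its hook and handle at (300–325,206–232) and the terminal below at (345,310). The hook's axis looks nearly level in the image. I'll measure the yaw more finely.

Run:
```python
from h import *
from cell import ctrl
c=ctrl.read_camera("wrist");P=cloud(c)
q=P[165:245,285:385];Q=q.reshape(-1,3);Q=Q[~np.isnan(Q[:,0])]
for lo,hi in((.085,.102),(.14,.16),(.035,.055)):
    m=Q[(Q[:,2]>lo)&(Q[:,2]<hi)];r=cv2.minAreaRect((m[:,:2]*1000).astype(np.float32));print(lo,len(m),r,np.median(m,0))
    if lo==.035:
        f=least_squares(lambda p:np.hypot(m[:,0]-p[0],m[:,1]-p[1])-.0275,[.443,.255],loss="cauchy",f_scale=.002);print("cup",f.x)
for y in range(3):
    x,r=fitdip(Q,[.443,.253,.35+.1*y]);print(x.round(4),np.degrees(x[2]),np.median(r),len(r),"handle",x[:2]-.0315*np.array([np.cos(x[2]),np.sin(x[2])]))
i=c["color"][180:245,285:385];cv2.imwrite("pics/w1c.png",cv2.resize(i[:,:,::-1],None,fx=7,fy=7,interpolation=2))
```

```text
0.085 376 ((403.6033020019531, 236.59190368652344), (29.548677444458008, 15.133157730102539), 28.851619720458984) [0.40019841 0.23552085 0.0958364 ]
0.14 199 ((412.9488830566406, 241.37306213378906), (7.837113857269287, 15.678053855895996), 28.936613082885742) [0.41256443 0.24223923 0.14958949]
0.035 567 ((441.33544921875, 255.80612182617188), (54.82210159301758, 55.619815826416016), 62.90190124511719) [0.44268554 0.25341316 0.04453207]
cup [0.44043786 0.25617747]
[0.4399 0.2568 0.5228] 29.955950130232065 0.0009509315502563009 1622 handle [0.41265407 0.24106604]
[0.4399 0.2568 0.5227] 29.945872657290614 0.0009509315502563009 1622 handle [0.41265127 0.24107007]
[0.4399 0.2568 0.5228] 29.955963178286886 0.0009509315502563009 1622 handle [0.41265407 0.24106603]
```

View pics/w1c.png

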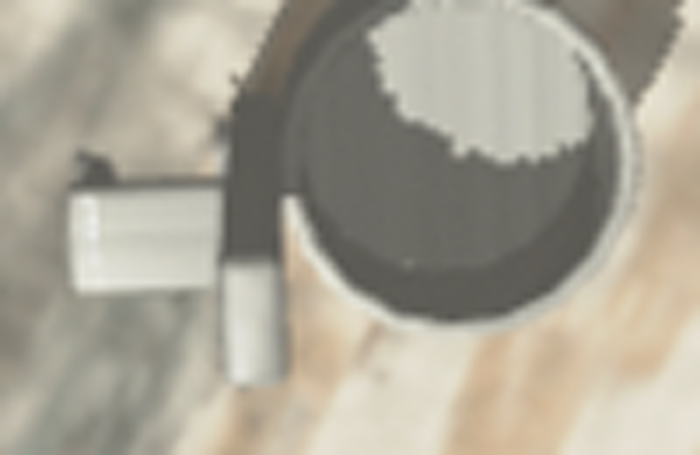

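The close-up confirms the handle top (255,325) and the hook bridge (145,240) clearly. The rectangle fits give a yaw of 29° and a handle at (0.413, 0.2413).

Run:
```python
from h import *
from cell import ctrl
s=ctrl.observe()
delta(s["tcp_pos"],s["ee_rot"],.413,.2413,.118,29)
```

```text
[-0.01, -0.01, -4.16] [0.007, -0.0011, 0.1584]
```

Converted, 0.1 m is 0.3333, 0.007 m is 0.0233, -4.2 degrees is -0.0117.

Emit:
{"name": "step_arm", "arguments": {"deltas": [[0, 0, -0.0117, 0.0233, -0.0033, 0.1, 1], [0, 0, -0.0117, 0.0233, -0.0033, 0.2, 1], [0, 0, -0.0117, 0.0233, -0.0033, 0.3, 1], [0, 0, -0.0117, 0.0233, -0.0033, 0.3333, 1], [0, 0, -0.0117, 0.0233, -0.0033, 0.3333, 1]]}}

```text
time_s: 3.15
tcp_pos: [0.4126, 0.2413, 0.1759]
ee_rot: [-1.589, -2.708, 0.002]
ft_force: [1.0, -0.2, 0.1]
opening: 0.0942
grasp_force: 0.0
```

Converted, 0.0584 m is 0.1947, 0.045 m is 0.15.

Emit:
{"name": "step_arm", "arguments": {"deltas": [[0, 0, 0, 0, 0, 0.05, 1], [0, 0, 0, 0, 0, 0.1, 1], [0, 0, 0, 0, 0, 0.15, 1], [0, 0, 0, 0, 0, 0.1947, 1], [0, 0, 0, 0, 0, 0.1947, 1]]}}

```text
time_s: 3.65
tcp_pos: [0.4122, 0.241, 0.1163]
ee_rot: [-1.588, -2.709, 0.003]
ft_force: [0.2, 0.1, 0.5]
opening: 0.0939
grasp_force: 0.0
```

Run:
```python
from h import *
from cell import ctrl
s=ctrl.observe()
print(s["tcp_pos"],s["ft_force"])
delta(s["tcp_pos"],s["ee_rot"],.413,.2413,.118,29)
```

```text
[0.41224919 0.24102521 0.11630414] [0.18710745 0.06571727 0.48124723]
[-0.15, -0.03, 0.25] [-0.0001, 0.0008, -0.0017]
```

Converted, -0.001 m is -0.0033.

Emit:
{"name": "step_arm", "arguments": {"deltas": [[0, 0, 0, 0, 0.0033, -0.0033, 0.2], [0, 0, 0, 0, 0.0033, -0.0033, 0.2], [0, 0, 0, 0, 0.0033, -0.0033, 0.15], [0, 0, 0, 0, 0.0033, -0.0033, 0.12], [0, 0, 0, 0, 0.0033, -0.0033, 0.1]], "squeeze": 30}}

```text
time_s: 4.15
tcp_pos: [0.4141, 0.2419, 0.1193]
ee_rot: [1.589, 2.71, 0.0]
ft_force: [-0.4, -0.2, 0.2]
opening: 0.0572
grasp_force: 0.0
```

Emit:
{"name": "step_arm", "arguments": {"deltas": [[0, 0, 0, 0, 0, 0, 0.06], [0, 0, 0, 0, 0, 0, 0], [0, 0, 0, 0, 0, 0, 0], [0, 0, 0, 0, 0, 0, 0], [0, 0, 0, 0, 0, 0, 0]], "squeeze": 30}}

```text
time_s: 4.65
tcp_pos: [0.414, 0.2419, 0.119]
ee_rot: [-1.589, -2.71, 0.0]
ft_force: [-0.0, 0.1, 0.5]
opening: 0.0175
grasp_force: 0.0
```

Emit:
{"name": "step_arm", "arguments": {"deltas": [[0, 0, 0, 0, 0, 0, 0], [0, 0, 0, 0, 0, 0, 0], [0, 0, 0, 0, 0, 0, 0], [0, 0, 0, 0, 0, 0, 0], [0, 0, 0, 0, 0, 0, 0]], "squeeze": 30}}

```text
time_s: 5.15
tcp_pos: [0.414, 0.2419, 0.119]
ee_rot: [-1.589, -2.71, 0.0]
ft_force: [-0.2, -0.0, -0.9]
opening: 0.0077
grasp_force: 30.0
```

Converted, -0.12 m is -0.4, -0.09 m is -0.3.

Emit:
{"name": "step_arm", "arguments": {"deltas": [[0, 0, 0, 0, 0, -0.0333, 0], [0, 0, 0, 0, 0, -0.1, 0], [0, 0, 0, 0, 0, -0.2, 0], [0, 0, 0, 0, 0, -0.3, 0], [0, 0, 0, 0, 0, -0.4, 0]]}}

```text
time_s: 5.65
tcp_pos: [0.4137, 0.2421, 0.2409]
ee_rot: [-1.588, -2.711, -0.0]
ft_force: [0.9, -0.6, -1.8]
opening: 0.0075
grasp_force: 30.0
```

Converted, -0.06 m is -0.2, -0.05 m is -0.1667.

Emit:
{"name": "step_arm", "arguments": {"deltas": [[0, 0, 0, 0, 0, -0.1, 0], [0, 0, 0, 0, 0, -0.1667, 0], [0, 0, 0, 0, 0, -0.2, 0], [0, 0, 0, 0, 0, -0.2, 0]]}}

```text
time_s: 6.05
tcp_pos: [0.4142, 0.2421, 0.3001]
ee_rot: [1.588, 2.709, 0.002]
ft_force: [-0.3, 0.7, -2.7]
opening: 0.0081
grasp_force: 30.0
```

Run:
```python
from h import *
from cell import ctrl
s=ctrl.observe()
print(s["tcp_pos"],s["ft_force"],s["opening"],s["grasp_force"])
for n in ("wrist","side","top"):
    P=cloud(ctrl.read_camera(n));Q=P.reshape(-1,3);z0=s["tcp_pos"][2]
    Q=Q[(np.hypot(Q[:,0]-.44,Q[:,1]-.255)<.08)&(Q[:,2]<z0-.015)&(Q[:,2]>.11)]
    print(n,len(Q),Q[:,2].min() if len(Q) else 0)
    for lo,hi in((.085,.102),(.035,.055)):
        dz=z0-.118; m=Q[(Q[:,2]>lo+dz)&(Q[:,2]<hi+dz)]
        if len(m)>20:print(lo,len(m),cv2.minAreaRect((m[:,:2]*1000).astype(np.float32)),np.median(m,0))
R1=delta(s["tcp_pos"],s["ee_rot"],.562,-.0,.30,0.7)
```

```text
[0.41422551 0.24211896 0.30005238] [-0.33653123  0.69341731 -2.72908217] 0.008058700435783075 29.997427761554718
wrist 6742 0.18399427268953683
0.085 739 ((404.8372497558594, 236.84364318847656), (29.554813385009766, 15.095966339111328), 31.014272689819336) [0.3981272  0.23784509 0.27719882]
0.035 1487 ((442.07781982421875, 257.4044189453125), (55.02526092529297, 55.44061279296875), 68.51070404052734) [0.44777613 0.25870649 0.2259736 ]
side 815 0.1783027527400658
0.085 83 ((408.63330078125, 233.153076171875), (29.794628143310547, 19.995330810546875), 15.44711685180664) [0.40818499 0.23389305 0.2745511 ]
0.035 187 ((444.342529296875, 256.4098815917969), (62.1616325378418, 56.68402099609375), 76.63953399658203) [0.44025908 0.24149767 0.22262588]
top 13 0.1812891354918429
[0.1, 0.01, 28.54] [-0.2835, 0.0107, 0.0002]
```

Run:
```python
from h import *
from cell import ctrl
s=ctrl.observe()
delta(s["tcp_pos"],s["ee_rot"],.5635,-.036,.30,0.7)
```

```text
[-0.08, 0.0, 28.54] [-0.3155, -0.0049, -0.002]
```

Converted, -0.155 m is -0.5167, -0.002 m is -0.0067.

Emit:
{"name": "step_arm", "arguments": {"deltas": [[0, 0, 0, -0.0667, 0, 0, 0], [0, 0, 0, -0.1667, 0, 0, 0], [0, 0, 0, -0.2833, -0.0033, 0, 0], [0, 0, 0, -0.4, -0.0067, 0, 0], [0, 0, 0, -0.5167, -0.0083, 0, 0]]}}

```text
time_s: 6.7
tcp_pos: [0.4876, 0.1041, 0.298]
ee_rot: [-1.588, -2.709, 0.001]
ft_force: [0.7, 1.3, -2.2]
opening: 0.0081
grasp_force: 30.0
```

Converted, -0.16 m is -0.5333, -0.001 m is -0.0033, 28.5 degrees is 0.0792.

Emit:
{"name": "step_arm", "arguments": {"deltas": [[0, 0, 0.0167, -0.1167, 0, 0, 0], [0, 0, 0.0333, -0.2333, -0.0033, 0, 0], [0, 0, 0.05, -0.35, -0.005, 0, 0], [0, 0, 0.0667, -0.45, -0.0067, 0, 0], [0, 0, 0.0792, -0.5333, -0.0083, 0, 0]]}}

```text
time_s: 7.2
tcp_pos: [0.5637, -0.0371, 0.2975]
ee_rot: [-2.211, -2.229, 0.002]
ft_force: [-0.3, -0.5, -1.5]
opening: 0.0077
grasp_force: 30.0
```

Emit:
{"name": "step_arm", "arguments": {"deltas": [[0, 0, 0, 0, 0, 0, 0], [0, 0, 0, 0, 0, 0, 0]]}}

```text
time_s: 7.4
tcp_pos: [0.5632, -0.0352, 0.2978]
ee_rot: [-2.205, -2.235, 0.001]
ft_force: [0.6, 0.9, -2.1]
opening: 0.008
grasp_force: 30.0
```

Run:
```python
from h import *
from cell import ctrl
s=ctrl.observe()
print(s["time_s"],s["tcp_pos"],s["ee_rot"],s["ft_force"],s["moment"])
z0=s["tcp_pos"][2]
for n in ("wrist","side","top"):
    c=ctrl.read_camera(n);Q=cloud(c).reshape(-1,3)
    if n=="wrist":cv2.imwrite("pics/w2.png",c["color"][:,:,::-1])
    B=Q[(abs(Q[:,0]-.55)<.02)&(abs(Q[:,1]+.06)<.08)&(Q[:,2]>.135)&(Q[:,2]<.147)]
    if len(B)>20: print(n,"rail",len(B),cv2.minAreaRect((B[:,:2]*1000).astype(np.float32)),np.median(B,0).round(4), np.percentile(B[:,0],[3,97]))
    D=Q[(np.hypot(Q[:,0]-.57,Q[:,1]+.036)<.09)]
    for lo,hi in((.087,.102),(.035,.055)):
        dz=z0-.119; m=D[(D[:,2]>lo+dz)&(D[:,2]<hi+dz)]
        if len(m)>20:print(n,lo,len(m),cv2.minAreaRect((m[:,:2]*1000).astype(np.float32)),np.median(m,0).round(4))
    L=Q[(abs(Q[:,0]-.55)<.007)&(Q[:,2]>.126)&(Q[:,2]<.1345)&(abs(Q[:,1]+.06)<.03)];
    if len(L)>5: print("notch",len(L),np.percentile(L[:,1],[5,50,95]))
```

```text
7.4 [ 0.56315282 -0.03516156  0.29777543] [-2.20469916e+00 -2.23511467e+00  1.25604092e-03] [ 0.57006959  0.89471814 -2.06042836] [-0.01512748  0.00513231  0.02994614]
wrist rail 873 ((549.0096435546875, -31.613544464111328), (10.669913291931152, 83.57209014892578), 1.0195138454437256) [ 0.5487 -0.0207  0.1399] [0.54406229 0.55393362]
wrist 0.087 716 ((552.5487670898438, -35.20185852050781), (29.434322357177734, 14.942978858947754), 2.240373134613037) [ 0.5453 -0.0301  0.275 ]
wrist 0.035 1536 ((594.9732666015625, -34.8112907409668), (54.78568649291992, 55.770042419433594), 40.8222770690918) [ 0.5988 -0.0303  0.2234]
notch 242 [-0.06915438 -0.06094126 -0.04171137]
side rail 235 ((551.2887573242188, -60.07011413574219), (11.239627838134766, 141.74851989746094), 0.670560359954834) [ 0.5513 -0.0744  0.1392] [0.54597854 0.5567121 ]
side 0.087 93 ((554.0542602539062, -36.204383850097656), (15.463760375976562, 30.368040084838867), 83.74382781982422) [ 0.5522 -0.0393  0.274 ]
side 0.035 269 ((595.9183959960938, -34.920921325683594), (55.889366149902344, 57.412803649902344), 50.22178268432617) [ 0.593  -0.0396  0.2217]
notch 39 [-0.08158404 -0.05390191 -0.04046571]
top rail 27 ((548.5177612304688, 0.9976739883422852), (13.102542877197266, 10.986886978149414), 88.674560546875) [0.5488 0.0022 0.1387] [0.54335118 0.55406909]
```

View pics/w2.png

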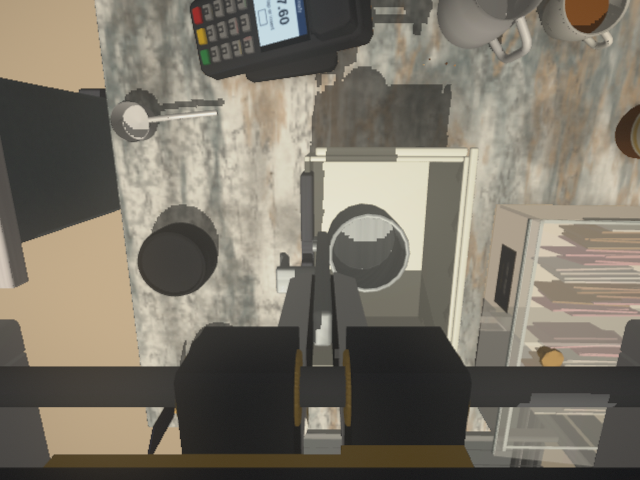

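In the wrist view the hook is at (287,275), over the rail at (307,215). The cup is inside the bin outline at (368,248). The hook seat sits about 1.7 mm too far in +x and is yawed about 1.2° too far, so I'll correct both and lower.

Converted, 0.07 m is 0.2333, 0.025 m is 0.0833, 1.2 degrees is 0.0033.

Emit:
{"name": "step_arm", "arguments": {"deltas": [[0, 0, 0.0033, 0, -0.0057, 0.0333, 0], [0, 0, 0.0033, 0, -0.0057, 0.0833, 0], [0, 0, 0.0033, 0, -0.0057, 0.1333, 0], [0, 0, 0.0033, 0, -0.0057, 0.1833, 0], [0, 0, 0.0033, 0, -0.0057, 0.2333, 0]]}}

```text
time_s: 8.05
tcp_pos: [0.5615, -0.0354, 0.2274]
ee_rot: [-2.23, -2.212, 0.001]
ft_force: [0.5, 0.4, -2.2]
opening: 0.008
grasp_force: 30.0
```

Converted, 0.02 m is 0.0667, 0.018 m is 0.06.

Emit:
{"name": "step_arm", "arguments": {"deltas": [[0, 0, 0, 0, 0, 0.0167, 0], [0, 0, 0, 0, 0, 0.04, 0], [0, 0, 0, 0, 0, 0.06, 0], [0, 0, 0, 0, 0, 0.0667, 0], [0, 0, 0, 0, 0, 0.0667, 0]]}}

```text
time_s: 8.55
tcp_pos: [0.5618, -0.0354, 0.209]
ee_rot: [-2.23, -2.213, 0.0]
ft_force: [-1.3, 0.1, -2.1]
opening: 0.0078
grasp_force: 30.0
```

Run:
```python
from h import *
from cell import ctrl
s=ctrl.observe()
print(s["time_s"],s["tcp_pos"],s["ee_rot"],s["ft_force"],s["moment"])
z0=s["tcp_pos"][2]
for n in ("wrist","side"):
    c=ctrl.read_camera(n);Q=cloud(c).reshape(-1,3)
    if n=="wrist":cv2.imwrite("pics/w3.png",c["color"][:,:,::-1])
    B=Q[(abs(Q[:,0]-.55)<.02)&(abs(Q[:,1]+.06)<.08)&(abs(Q[:,1]+.036)>.012)&(Q[:,2]>.135)&(Q[:,2]<.147)]
    if len(B)>20: print(n,"rail",len(B),cv2.minAreaRect((B[:,:2]*1000).astype(np.float32)),np.median(B,0).round(4), np.percentile(B[:,0],[3,97]))
    D=Q[(np.hypot(Q[:,0]-.57,Q[:,1]+.036)<.09)]
    for lo,hi in((.087,.102),(.035,.055)):
        dz=z0-.119; m=D[(D[:,2]>lo+dz)&(D[:,2]<hi+dz)&((D[:,0]<.58) if lo>.05 else (D[:,0]>.566))]
        if len(m)>20:print(n,lo,len(m),cv2.minAreaRect((m[:,:2]*1000).astype(np.float32)),np.median(m,0).round(4))
```

```text
8.55 [ 0.56183886 -0.03543676  0.20899944] [-2.23026932e+00 -2.21252450e+00  1.89928063e-06] [-1.28549783  0.06516427 -2.10244541] [-0.01641076 -0.05880129 -0.05105102]
wrist rail 925 ((560.0101318359375, -53.66529846191406), (25.753677368164062, 130.0841522216797), 6.71940279006958) [ 0.549  -0.0069  0.1398] [0.54363967 0.55476807]
wrist 0.087 710 ((551.292236328125, -34.889442443847656), (29.755712509155273, 14.939297676086426), 2.614488363265991) [ 0.5441 -0.0301  0.1862]
wrist 0.035 1461 ((594.4650268554688, -35.100799560546875), (52.713321685791016, 55.64887619018555), 52.986473083496094) [ 0.5992 -0.0342  0.1347]
side rail 161 ((551.4915161132812, -70.39071655273438), (11.576658248901367, 120.50259399414062), 0.6351902484893799) [ 0.5514 -0.0929  0.1393] [0.54623546 0.55685729]
side 0.087 76 ((553.5439453125, -37.13893508911133), (15.74394702911377, 28.947553634643555), 85.54570770263672) [ 0.5508 -0.04    0.1855]
side 0.035 227 ((591.725830078125, -21.482467651367188), (55.6264533996582, 88.27740478515625), 11.936388969421387) [ 0.5946 -0.0366  0.1329]
```

Converted, 0.033 m is 0.11, 0.031 m is 0.1033, 0.5 degrees is 0.0014.

Emit:
{"name": "step_arm", "arguments": {"deltas": [[0, 0, 0.0014, 0, -0.0017, 0.0267, 0], [0, 0, 0.0014, 0, -0.0017, 0.0533, 0], [0, 0, 0.0014, 0, -0.0017, 0.08, 0], [0, 0, 0.0014, 0, -0.0017, 0.1033, 0], [0, 0, 0.0014, 0, -0.0017, 0.11, 0]]}}

```text
time_s: 9.15
tcp_pos: [0.5609, -0.0354, 0.1749]
ee_rot: [-2.239, -2.202, 0.001]
ft_force: [-0.2, -0.1, -2.0]
opening: 0.0079
grasp_force: 30.0
```

Emit:
{"name": "step_arm", "arguments": {"deltas": [[0, 0, 0, 0, 0, 0.0033, 0], [0, 0, 0, 0, 0, 0.0067, 0], [0, 0, 0, 0, 0, 0.01, 0], [0, 0, 0, 0, 0, 0.0133, 0], [0, 0, 0, 0, 0, 0.0133, 0]]}}

```text
time_s: 9.65
tcp_pos: [0.5613, -0.0354, 0.172]
ee_rot: [-2.24, -2.203, -0.0]
ft_force: [-0.0, -1.1, -2.3]
opening: 0.0077
grasp_force: 30.0
```

Converted, 0.0015 m is 0.005, 0.001 m is 0.0033.

Emit:
{"name": "step_arm", "arguments": {"deltas": [[0, 0, 0, 0, 0, 0.0017, 0], [0, 0, 0, 0, 0, 0.0033, 0], [0, 0, 0, 0, 0, 0.005, 0], [0, 0, 0, 0, 0, 0.005, 0]]}}

```text
time_s: 10.05
tcp_pos: [0.5613, -0.0354, 0.1705]
ee_rot: [-2.24, -2.203, 0.0]
ft_force: [0.2, -0.4, -2.5]
opening: 0.0078
grasp_force: 30.0
```

Converted, 0.001 m is 0.0033, 0.0005 m is 0.0017.

Emit:
{"name": "step_arm", "arguments": {"deltas": [[0, 0, 0, 0, 0, 0.0017, 0], [0, 0, 0, 0, 0, 0.0033, 0], [0, 0, 0, 0, 0, 0.0033, 0]]}}

```text
time_s: 10.35
tcp_pos: [0.5613, -0.0354, 0.1695]
ee_rot: [-2.24, -2.203, 0.0]
ft_force: [-0.4, 0.7, -2.1]
opening: 0.0076
grasp_force: 30.0
```

Converted, 0.0005 m is 0.0017.

Emit:
{"name": "step_arm", "arguments": {"deltas": [[0, 0, 0, 0, 0, 0.0017, 0], [0, 0, 0, 0, 0, 0.0017, 0], [0, 0, 0, 0, 0, 0.0017, 0]]}}

```text
time_s: 10.65
tcp_pos: [0.5613, -0.0354, 0.169]
ee_rot: [-2.24, -2.203, -0.0]
ft_force: [0.0, 0.2, -2.1]
opening: 0.008
grasp_force: 30.0
```

Emit:
{"name": "step_arm", "arguments": {"deltas": [[0, 0, 0, 0, 0, 0.0017, 0], [0, 0, 0, 0, 0, 0.0017, 0], [0, 0, 0, 0, 0, 0.0017, 0]]}}

```text
time_s: 10.95
tcp_pos: [0.5613, -0.0354, 0.1686]
ee_rot: [-2.24, -2.203, -0.0]
ft_force: [-0.2, 0.8, -1.2]
opening: 0.0082
grasp_force: 30.0
```

Converted, 0.0003 m is 0.001.

Emit:
{"name": "step_arm", "arguments": {"deltas": [[0, 0, 0, 0, 0, 0.001, 0], [0, 0, 0, 0, 0, 0.001, 0], [0, 0, 0, 0, 0, 0.001, 0]]}}

```text
time_s: 11.25
tcp_pos: [0.5614, -0.0354, 0.1685]
ee_rot: [2.24, 2.203, 0.0]
ft_force: [-2.4, -1.3, 6.2]
opening: 0.0078
grasp_force: 30.0
```

Converted, 0.0003 m is 0.001.

Emit:
{"name": "step_arm", "arguments": {"deltas": [[0, 0, 0, 0, 0, 0.001, 0], [0, 0, 0, 0, 0, 0.001, 0], [0, 0, 0, 0, 0, 0.001, 0]]}}

```text
time_s: 11.55
tcp_pos: [0.5614, -0.0354, 0.1685]
ee_rot: [2.24, 2.203, 0.0]
ft_force: [-4.4, -0.5, 10.1]
opening: 0.008
grasp_force: 30.0
```

Converted, -0.0004 m is -0.0013.

Emit:
{"name": "step_arm", "arguments": {"deltas": [[0, 0, 0, 0, 0, -0.0013, 0], [0, 0, 0, 0, 0, -0.0013, 0], [0, 0, 0, 0, 0, -0.0013, 0]]}}

```text
time_s: 11.85
tcp_pos: [0.5614, -0.0354, 0.1685]
ee_rot: [2.24, 2.203, 0.0]
ft_force: [-2.7, 0.0, 6.1]
opening: 0.0073
grasp_force: 30.0
```

Converted, -0.01 m is -0.0333, -0.008 m is -0.0267.

Emit:
{"name": "step_arm", "arguments": {"deltas": [[0, 0, 0, -0.0067, 0, 0, 0], [0, 0, 0, -0.0133, 0, 0, 0], [0, 0, 0, -0.02, 0, 0, 0], [0, 0, 0, -0.0267, 0, 0, 0], [0, 0, 0, -0.0333, 0, 0, 0]]}}

```text
time_s: 12.35
tcp_pos: [0.5614, -0.0451, 0.1685]
ee_rot: [-2.24, -2.203, -0.001]
ft_force: [-1.1, 4.2, 5.8]
opening: 0.008
grasp_force: 30.0
```

Converted, -0.008 m is -0.0267, -0.001 m is -0.0033.

Emit:
{"name": "step_arm", "arguments": {"deltas": [[0, 0, 0, -0.0033, 0, -0.0007, 0], [0, 0, 0, -0.0067, 0, -0.0007, 0], [0, 0, 0, -0.0133, 0, -0.0007, 0], [0, 0, 0, -0.02, 0, -0.0007, 0], [0, 0, 0, -0.0267, 0, -0.0007, 0]]}}

```text
time_s: 12.85
tcp_pos: [0.561, -0.0536, 0.1685]
ee_rot: [-2.24, -2.203, 0.0]
ft_force: [0.2, 2.1, 3.4]
opening: 0.0081
grasp_force: 30.0
```

Converted, -0.004 m is -0.0133, -0.003 m is -0.01.

Emit:
{"name": "step_arm", "arguments": {"deltas": [[0, 0, 0, -0.0033, 0, 0, 0], [0, 0, 0, -0.0067, 0, 0, 0], [0, 0, 0, -0.01, 0, 0, 0], [0, 0, 0, -0.0133, 0, 0, 0]]}}

```text
time_s: 13.25
tcp_pos: [0.5607, -0.0577, 0.1683]
ee_rot: [-2.24, -2.202, 0.001]
ft_force: [0.1, 0.2, -1.5]
opening: 0.0076
grasp_force: 30.0
```

Converted, -0.0018 m is -0.006, -0.001 m is -0.0033.

Emit:
{"name": "step_arm", "arguments": {"deltas": [[0, 0, 0, -0.0033, 0, 0, 0], [0, 0, 0, -0.006, 0, 0.0017, 0], [0, 0, 0, -0.006, 0, 0.0033, 0], [0, 0, 0, -0.006, 0, 0.005, 0], [0, 0, 0, -0.006, 0, 0.005, 0]]}}

```text
time_s: 13.75
tcp_pos: [0.5608, -0.0592, 0.1669]
ee_rot: [-2.24, -2.203, 0.0]
ft_force: [0.5, -0.2, -0.6]
opening: 0.0077
grasp_force: 30.0
```

Emit:
{"name": "step_arm", "arguments": {"deltas": [[0, 0, 0, -0.0017, 0, 0.0027, 0], [0, 0, 0, -0.0017, 0, 0.005, 0], [0, 0, 0, -0.0017, 0, 0.0067, 0], [0, 0, 0, -0.0017, 0, 0.0067, 0]]}}

```text
time_s: 14.15
tcp_pos: [0.5608, -0.0597, 0.1649]
ee_rot: [-2.24, -2.203, 0.0]
ft_force: [0.5, -0.2, -2.2]
opening: 0.0078
grasp_force: 30.0
```

Converted, 0.003 m is 0.01, 0.002 m is 0.0067.

Emit:
{"name": "step_arm", "arguments": {"deltas": [[0, 0, 0, 0, 0, 0.0033, 0], [0, 0, 0, 0, 0, 0.0067, 0], [0, 0, 0, 0, 0, 0.01, 0], [0, 0, 0, 0, 0, 0.01, 0]]}}

```text
time_s: 14.55
tcp_pos: [0.5608, -0.0597, 0.1619]
ee_rot: [-2.24, -2.203, 0.0]
ft_force: [0.4, 0.0, -3.0]
opening: 0.0077
grasp_force: 30.0
```

Sinking freely; the notch floor should be at a TCP height of about 0.1585.

Converted, 0.0028 m is 0.0093, 0.002 m is 0.0067.

Emit:
{"name": "step_arm", "arguments": {"deltas": [[0, 0, 0, 0, 0, 0.0033, 0], [0, 0, 0, 0, 0, 0.0067, 0], [0, 0, 0, 0, 0, 0.0093, 0], [0, 0, 0, 0, 0, 0.0093, 0]]}}

```text
time_s: 14.95
tcp_pos: [0.5608, -0.0597, 0.1591]
ee_rot: [-2.24, -2.203, 0.0]
ft_force: [-0.5, 0.1, -1.7]
opening: 0.0075
grasp_force: 30.0
```

Emit:
{"name": "step_arm", "arguments": {"deltas": [[0, 0, 0, 0, 0, 0.001, 0], [0, 0, 0, 0, 0, 0.0017, 0], [0, 0, 0, 0, 0, 0.0017, 0]]}}

```text
time_s: 15.25
tcp_pos: [0.5609, -0.0597, 0.1587]
ee_rot: [-2.24, -2.203, 0.0]
ft_force: [0.4, -0.7, -2.0]
opening: 0.0076
grasp_force: 30.0
```

Converted, 0.0003 m is 0.001.

Emit:
{"name": "step_arm", "arguments": {"deltas": [[0, 0, 0, 0, 0, 0.001, 0], [0, 0, 0, 0, 0, 0.001, 0], [0, 0, 0, 0, 0, 0.001, 0]]}}

```text
time_s: 15.55
tcp_pos: [0.5609, -0.0597, 0.1586]
ee_rot: [2.24, 2.203, 0.0]
ft_force: [-0.6, -0.1, 1.8]
opening: 0.0079
grasp_force: 30.0
```

Converted, 0.0001 m is 0.0003.

Emit:
{"name": "step_arm", "arguments": {"deltas": [[0, 0, 0, 0, 0, 0.0003, 0], [0, 0, 0, 0, 0, 0.0003, 0], [0, 0, 0, 0, 0, 0.0003, 0]]}}

```text
time_s: 15.85
tcp_pos: [0.5609, -0.0597, 0.1585]
ee_rot: [2.24, 2.203, 0.0]
ft_force: [-2.0, -0.7, 5.7]
opening: 0.0078
grasp_force: 30.0
```

Converted, -0.0003 m is -0.001.

Emit:
{"name": "step_arm", "arguments": {"deltas": [[0, 0, 0, 0, 0, -0.001, 0], [0, 0, 0, 0, 0, -0.001, 0], [0, 0, 0, 0, 0, -0.001, 0], [0, 0, 0, 0, 0, -0.001, 0]], "squeeze": 6}}

```text
time_s: 16.25
tcp_pos: [0.5609, -0.0597, 0.1586]
ee_rot: [-2.24, -2.203, -0.0]
ft_force: [0.4, -0.3, 0.0]
opening: 0.0081
grasp_force: 6.0
```

Emit:
{"name": "step_arm", "arguments": {"deltas": [[0, 0, 0, 0, 0, 0, 0.09], [0, 0, 0, 0, 0, 0, 0.11], [0, 0, 0, 0, 0, 0, 0.14], [0, 0, 0, 0, 0, 0, 0.2], [0, 0, 0, 0, 0, 0, 0.3]]}}

```text
time_s: 16.75
tcp_pos: [0.5609, -0.0597, 0.1586]
ee_rot: [-2.24, -2.203, 0.0]
ft_force: [1.2, -0.2, 0.5]
opening: 0.0236
grasp_force: 0.0
```

Emit:
{"name": "step_arm", "arguments": {"deltas": [[0, 0, 0, 0, 0, 0, 0.5], [0, 0, 0, 0, 0, 0, 0.5], [0, 0, 0, 0, 0, 0, 0.5], [0, 0, 0, 0, 0, 0, 0.5], [0, 0, 0, 0, 0, 0, 0.5]]}}

```text
time_s: 17.25
tcp_pos: [0.5609, -0.0597, 0.1586]
ee_rot: [-2.24, -2.203, 0.0]
ft_force: [0.5, 0.5, 0.0]
opening: 0.047
grasp_force: 0.0
```

Run:
```python
from h import *
from cell import ctrl
s=ctrl.observe()
print(s["time_s"],s["tcp_pos"],s["ft_force"],s["opening"],s["grasp_force"])
for n in ("wrist","side"):
    c=ctrl.read_camera(n);Q=cloud(c).reshape(-1,3)
    if n=="wrist":cv2.imwrite("pics/w4.png",c["color"][:,:,::-1])
    D=Q[(abs(Q[:,1]+.06)<.015)&(Q[:,2]>.125)&(Q[:,2]<.142)&(Q[:,0]>.53)&(Q[:,0]<.556)]
    print(n,len(D),np.median(D,0))
```

```text
17.25 [ 0.56089029 -0.05968393  0.15863593] [0.50593778 0.49087898 0.00722774] 0.04702789113904605 0.0
wrist 1523 [ 0.54769116 -0.05977935  0.13665723]
side 82 [ 0.54804268 -0.05912565  0.13601453]
```

View pics/w4.png

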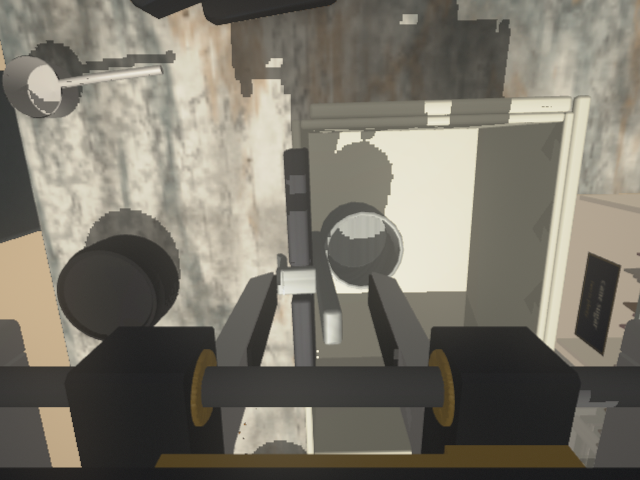

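The wrist view shows the bridge at (298,281), sunk in the notch. The handle (331,325) is free between the open fingers and the cup (365,248) is inside the bin. The bridge top measures 0.136 m, which puts its underside at 0.130 m. I'll back straight up.

Converted, -0.12 m is -0.4, -0.09 m is -0.3.

Emit:
{"name": "step_arm", "arguments": {"deltas": [[0, 0, 0, 0, 0, -0.0333, 0.5], [0, 0, 0, 0, 0, -0.1, 0.5], [0, 0, 0, 0, 0, -0.2, 0.5], [0, 0, 0, 0, 0, -0.3, 0.5], [0, 0, 0, 0, 0, -0.4, 0.5]]}}

```text
time_s: 17.85
tcp_pos: [0.5608, -0.0595, 0.2807]
ee_rot: [2.239, 2.203, 0.0]
ft_force: [1.3, -0.1, 0.4]
opening: 0.047
grasp_force: 0.0
```

Emit:
{"name": "step_arm", "arguments": {"deltas": [[0, 0, 0, 0, 0, 0, 0.5], [0, 0, 0, 0, 0, 0, 0.5], [0, 0, 0, 0, 0, 0, 0.5], [0, 0, 0, 0, 0, 0, 0.5], [0, 0, 0, 0, 0, 0, 0.5]]}}

```text
time_s: 18.35
tcp_pos: [0.5607, -0.0597, 0.278]
ee_rot: [-2.239, -2.202, 0.001]
ft_force: [-0.6, -0.4, -0.6]
opening: 0.0469
grasp_force: 0.0
```

Run:
```python
from h import *
from cell import ctrl
Q=cloud(ctrl.read_camera("wrist")).reshape(-1,3)
D=Q[(abs(Q[:,1]+.06)<.007)&(Q[:,2]>.12)&(Q[:,2]<.145)&(Q[:,0]>.535)&(Q[:,0]<.552)];print(len(D),np.median(D,0))
T=Q[(abs(Q[:,1]+.06)<.02)&(Q[:,2]>.18)&(Q[:,2]<.2)];print(len(T),np.median(T,0))
if 0.132<np.median(D[:,2])<.1395: print(ctrl.job_done())
```

```text
290 [ 0.54431877 -0.05982124  0.13656711]
264 [ 0.56505196 -0.05857606  0.18875518]
the job is handed in; nothing more can be done
None
```

The dipper is hanging released in the rail's notch, hook underside at about 130 mm; the job was handed in at about 18 s (no verdict was returned), though the first touch on the rail briefly reached about 12 N, above the light 2–6 N.

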